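# Change drawers on an interlocked bench chest

## Robot

A 7-joint arm with a two-finger parallel gripper is mounted at the origin on a cart in front of the work surface, level with it; the furniture and walls round the work are solid. World frame = base frame: x ahead of the robot, y to its left, z up, the work surface at z = 0. Lengths are in m, angles in rad, forces in N, time in s.
With the tool pointing down it reaches from about 0.4 to 0.85 m from the base axis. Payload 10.4 kg.
Tool frame: the origin (TCP) lies on the centre line of the jaws, within the pads' length; the fingertips stand 8 mm ahead of it and the grasp point (between the pads) lies 11 mm behind it (r.finger_overhang is the distance from the TCP to the fingertips, in m); z points along the fingers, y is the line along which they close (so a half turn about z gives the same grasp; the last joint's range is limited). The gripper opens to 87 mm and grips with 3 to 60 N. Pads are 19 mm wide; open, the fingers measure 117 mm over their backs; the gripper's body (75 mm by 190 mm) begins 51 mm behind the grasp point.
Start: joints at [-1.273, 0.332, -0.065, 1.46, 0.022, 1.35, -0.088], TCP at [0.197, 0.593, 0.231] pointing down, gripper open.
Joint ranges: [-2.6, 2.6], [-0.5, 2.12], [-1.47, 1.34], [0.16, 2.42], [-1.27, 4.41], [0.06, 2.06], [-2.6, 2.6]. Speed limits (rad/s): [2.22, 2.22, 2.79, 2.79, 3.14, 3.14, 3.14].

## Interface

Orientations are given as a unit quaternion [x, y, z, w].
In Python, from bench import r, vision gives the robot as it stands.
- The arm moves only by the tool drive_tool, never from a script. Its argument "series" is a list of rows, each a list of 2 entries, a list of its own where there are three numbers: the shift along the world's x, y, z in cm, then the turn about the world's z in degrees. A call has exactly 10 rows; each row shifts and turns the commanded pose from where the row before left it; what a row does not reach is not made up. A row lasts 1/8 s, in which the tool goes at most 62.5 mm and 10.7 degrees, less where a joint would pass 70% of its speed; a pose out of reach is approached as far as the arm can. A call with a gripper value outside its range is refused whole. "hand" is the closure, from 0 (fully open) to 1 (shut), set as the call begins (left out, the last holds). The fingers move at their own pace and stop on an object; "newtons" is the grip in N (left out, the last holds). Time passes only in rows, so rows that do not move let the fingers close, or fill a call up. It gives the time, the measured TCP pose, the force, the opening and the grip force at its end, in the units of the state.
- r.read_state(): the state, without advancing time (a new reading comes with each control period).
- vision.camera(name): name is "side" or "top"; returns a dict with "color" (420x560x3 uint8, red, green, blue), "intrinsics" (3x3 intrinsics, pixels), "k1" (the pictures are not rectified: a ray, as slopes to the right and down, at radius r is drawn at 1 + k1 r^2 times it, then the intrinsics apply), "R" (3x3) and "t" (3): a world point X has camera coordinates R X + t. Camera axes: x right, y down, z forward; pixel columns grow to the right and rows downward; lengths in m; the calibration is good to about 2 mm. A picture is of the moment at which its call begins. There is no depth.
- r.close_job(): hands the job in; it is judged then, once.
The state is a dict: "time": time; "joint_positions": joint angles; "joint_vel": joint speeds; "joint_torque": joint torques, N m; "ee_pos": TCP position; "eef_rot": TCP orientation; "ft_force": force on the tool from outside, world axes, zero at the start; "torque": the same for the moment, N m; "width": finger opening in m; "grip_force": force on a finger pad.
Only numpy, scipy, OpenCV 4.12 (cv2) and the standard library are available. Lean on these libraries where they do the work, as an engineer would, in place of code of your own. Each camera call takes 0.05 s, during which the arm holds its last target. There are 200 camera calls.

## Task

The small three-drawer chest on the bench has an interlock that lets only one drawer out at a time, and one drawer was left standing open. Push that drawer fully home so the others are freed, then pull the other drawer that has a bar pull right out to its stop and let go of it. Keep the drawer with the round knob shut, and do not shift or knock over the conical flask standing beside the chest.

Things in the scene. Friction and masses are not known exactly. Their poses are not given: they have to be found in the camera images.
- chest: Low grey bench chest fixed to the worktop, 324 wide, 135 deep, 90 high. Three equal drawers side by side at 100 mm pitch; fronts 94 wide, 70 high, standing 8 mm ahead of the carcass. Which drawer is in which place varies. Origin: underside, middle of the carcass's front edge; x into the chest, y along its front, z up. On the rear half of its top stand a tape roll and a petri dish, under 20 mm high.
- open_drawer (a joint): Slide of the drawer left open at the start (it has a bar pull). Metres: 0 = fully home, front flush with the other closed drawers; 0.100 = out at its stop. Starts 0.06 to 0.09 out. Stays where it is left: about 2 N of friction and light damping, no spring.
- open_drawer_pull (a point): Middle of the open drawer's bar pull: straight level steel bar 10 mm thick, 64 mm above the worktop (26 below the chest's top), parallel to the front. 68 mm between the centres of its end posts; its centre line is 45 mm out from the front: 40 mm clear behind it, open from above. Axes: x level, square to the front, INTO the chest (shut = +x, open = -x); y along the bar; z up.
- bar_drawer (a joint): Slide of the drawer to be opened: the closed one with a bar pull. Metres: 0 = fully home (start), 0.100 = out at its stop. While another drawer is more than about 8 mm out the interlock blocks this one after some 5 mm of play (do not pull hard then); with the others home it slides freely (about 2 N of friction) and stays where it is left.
- bar_drawer_pull (a point): Middle of the bar pull of the drawer to be opened; bar, sizes and axes as for the other pull (x into the chest, y along the bar, 64 mm above the worktop).
- knob_drawer (a joint): Slide of the third drawer, closed; it has a round steel knob, 28 mm across, reaching 30 mm out from the front, instead of a bar. Metres: 0 = fully home (start). It must stay shut.
- flask: Conical glass flask, 68 mm across its foot, 113 mm high, loose on the worktop to the robot's right of the chest (smaller y). Origin at the centre of its underside, z up its axis. To be left standing where it is.
There are look-alikes about, which are no part of the job. Leave any yellow look-alike of the flask alone.

How it is judged:
On the way, in this order (a step that is already met when the one before it is completed fails the run):
1. the drawer that stood open is fully home while the other bar-pull drawer is still shut (value of joint open_drawer below 0.01 m and value of joint bar_drawer below 0.015 m), for 0.2 s.
2. the other bar-pull drawer is pulled out to within 20 mm of its stop, the first still home (value of joint bar_drawer above 0.08 m and value of joint open_drawer below 0.01 m), for 0.2 s.
At the end, for the whole second after the job is handed in: The drawer that stood open is home within 10 mm, the other bar-pull drawer is out within 20 mm of its stop (more than 80 mm) and at rest, the knob drawer is shut within 10 mm, and the flask stands upright (all of step 2 and value of joint knob_drawer below 0.01 m and velocity of joint bar_drawer below 0.02 m/s and angle between flask's own z axis and vertical below 0.2 rad); the robot touches nothing.
It fails at once if the drawer with the round knob is pulled out more than 20 mm (value of joint knob_drawer above 0.02 m).
It fails at once if the conical flask is shifted more than 30 mm or tipped over (distance of flask from where it was at the start of the episode above 0.03 m or angle between flask's own z axis and vertical above 0.5 rad).
It also fails if it takes over 48 s, if anything falls off the work surface, if the arm or the gripper's body presses on something with over 40 N, if the wrist force passes 120 N, or if a joint passes its speed limit or range.

## Working session

There is one attempt and no reset: what is moved stays moved. The work goes in short steps, Python scripts to look and compute and a tool call to move; the robot and the scene stay as the last step left them, time stands still between calls to the robot, and variables do not carry over. Pictures are saved under pics/ and viewed, at most 10 in all, crops included, and the job is handed in when it is done.

Besides the shell and the picture viewer there is one more tool, called after ">>>" in YAML: its name, and indented under it one key for each argument. drive_tool: Moves the arm, as the interface text tells. Its arguments: {"type":"object","properties":{"series":{"type":"array"},"hand":{"type":"number"},"newtons":{"type":"number"}},"required":["series"]}

```bash
mkdir -p pics; cat > h.py <<'E'
from bench import r, vision
import numpy as np, cv2, pickle
def snap(n,tag):
    c=vision.camera(n); cv2.imwrite(f'pics/{tag}.png',c['color'][:,:,::-1]); pickle.dump(c,open(f'pics/{tag}.pkl','wb')); return c
def load(tag): return pickle.load(open(f'pics/{tag}.pkl','rb'))
def dist(c): return np.array([c['k1'],0,0,0,0.])
def at_z(c,px,z):
    u=cv2.undistortPoints(np.array(px,float).reshape(-1,1,2),np.array(c['intrinsics']),dist(c)).reshape(-1,2)
    R=np.array(c['R']);t=np.array(c['t']); o=-R.T@t
    d=np.c_[u,np.ones(len(u))]@R
    return o+d*((z-o[2])/d[:,2])[:,None]
def proj(c,X):
    return cv2.projectPoints(np.array(X,float).reshape(-1,1,3),cv2.Rodrigues(np.array(c['R']))[0],np.array(c['t'],float),np.array(c['intrinsics']),dist(c))[0].reshape(-1,2)
E
python3 - <<'E'
from h import *
for n in('top','side'):
    c=snap(n,n+'0'); print(n,-np.array(c['R']).T@c['t'])
s=r.read_state();print(s['time'],s['ee_pos'],s['eef_rot'],s['width'])
E
```

```text
top [0.41046972 0.13880889 1.11668783]
side [0.45177452 0.83968179 0.49849608]
0.1 [0.19698366 0.59278937 0.22983384] [ 1.59722025e-01  9.87161826e-01 -6.31920355e-04 -7.32179275e-05] 0.08702157837079616
```

View pics/top0.png

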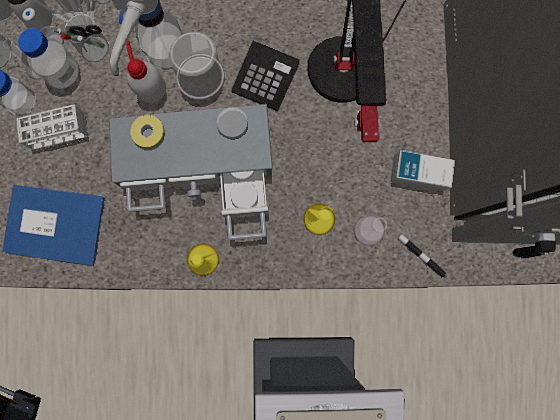

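View pics/side0.png

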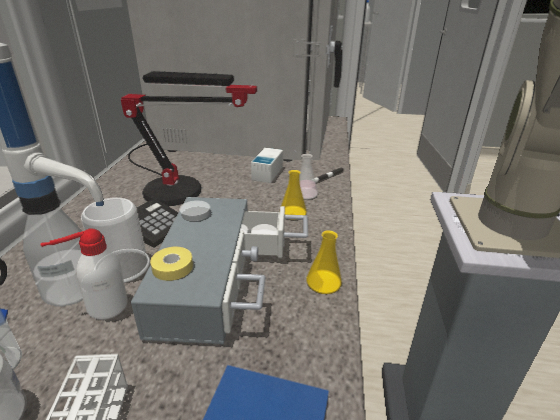

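Top view shows:
- **Open drawer:** the right one, with its bar pull at about (248,237).
- **Closed bar pull:** the left one, at about (147,210). This is the drawer to open.
- **Knob:** middle drawer, at about (195,190).
- **Flask:** the clear one, at about (370,230). The yellow look-alikes are at (320,218) and (203,260).

Other things that could be mistaken for a bar pull are the rack at (50,125) and the drawer's rim at (243,190). Next I'll check one enlarged crop.

```bash
python3 - <<'E'
from h import *
c=load('top0')
im=cv2.resize(c['color'][95:280,95:345],None,fx=3.2,fy=3.2,interpolation=cv2.INTER_CUBIC)
cv2.imwrite('pics/crop0.png',im[:,:,::-1])
print('chest top corners TL TR BR BL\n',at_z(c,[(111,119),(268,107),(271,174),(113,185)],.09).round(3))
print('pulls',at_z(c,[(147,210),(248,237)],.064).round(3))
print('flask feet clear, yR, yL',at_z(c,[(370,232),(320,220),(203,260)],.01).round(3))
E
```

```text
chest top corners TL TR BR BL
 [[0.717 0.45  0.09 ]
 [0.738 0.129 0.09 ]
 [0.6   0.124 0.09 ]
 [0.58  0.44  0.09 ]]
pulls [[0.532 0.375 0.064]
 [0.477 0.17  0.064]]
flask feet clear, yR, yL [[ 0.49  -0.087  0.01 ]
 [ 0.516  0.02   0.01 ]
 [ 0.432  0.267  0.01 ]]
```

View pics/crop0.png

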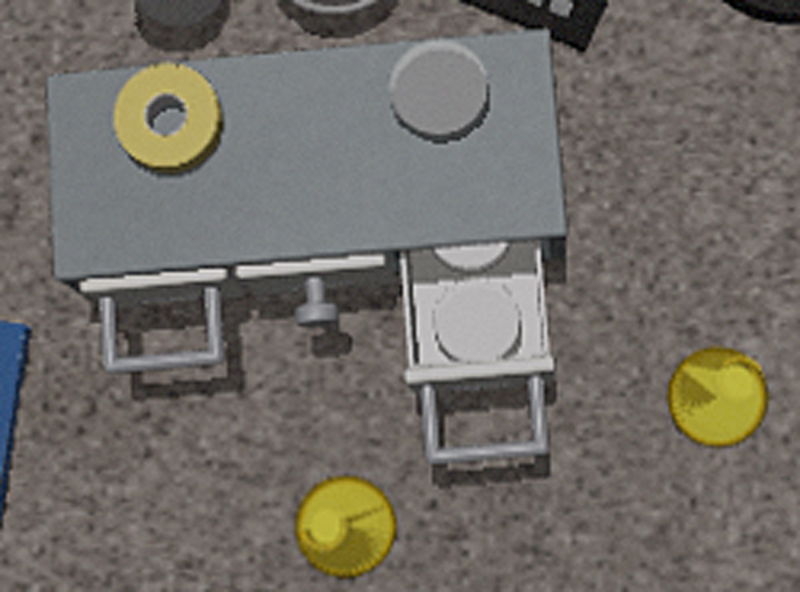

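>>> drive_tool:
  series:
    - [[3,-4.2,0],2.2]
    - [[3,-4.2,0],2.2]
    - [[3,-4.2,0],2.2]
    - [[3,-4.2,0],2.2]
    - [[3,-4.2,0],2.2]
    - [[3,-4.2,0],2.2]
    - [[3,-4.2,0],2.2]
    - [[3,-4.2,0],2.2]
    - [[3,-4.2,0],2.2]
    - [[3.6,-4.2,0],2.2]
  hand: 1
  newtons: 10

```text
time: 1.35
ee_pos: [0.5036, 0.1718, 0.2305]
eef_rot: [-0.032, 0.999, 0.0, -0.0]
ft_force: [0.9, 0.6, -0.4]
width: 0.0014
grip_force: 0.0
```

>>> drive_tool:
  series:
    - [[0,0,0],0]
    - [[0,0,-2],0]
    - [[0,0,-2],0]
    - [[0,0,-2],0]
    - [[0,0,-2],0]
    - [[0,0,-2],0]
    - [[0,0,0],0]
    - [[0,0,0],0]
    - [[0,0,0],0]
    - [[0,0,0],0]

```text
time: 2.6
ee_pos: [0.5033, 0.1733, 0.1312]
eef_rot: [-0.032, 1.0, 0.0, 0.0]
ft_force: [0.8, -0.4, -0.7]
width: 0.0001
grip_force: 0.0
```

```bash
python3 - <<'E'
from h import *
t=snap('top','top1'); s=snap('side','side1')
st=r.read_state();p=np.array(st['ee_pos']);print(st['time'],p,st['eef_rot'],st['width'],st['ft_force'])
im=np.hstack([cv2.resize(t['color'][140:290,180:300],(400,500)),cv2.resize(s['color'][150:300,200:320],(400,500))])
cv2.imwrite('pics/v1.png',im[:,:,::-1])
E
```

```text
2.7 [0.50319456 0.173204   0.13089866] [-3.15683313e-02  9.99501560e-01  1.71784923e-04  2.07578056e-04] 0.00043301083696070414 [0.03023772 1.05769722 0.39622528]
```

View pics/v1.png

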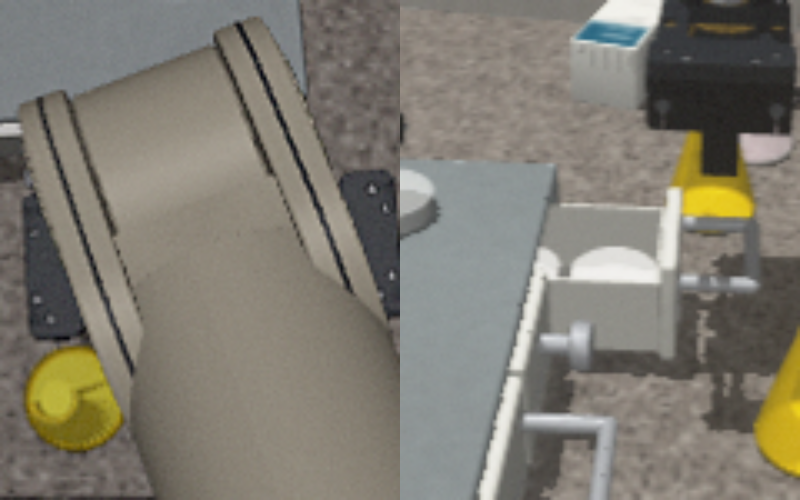

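The gripper is square to the front, and in the side view the closed fingers sit above the gap between bar and drawer front. I'll go down and push on the drawer front.

>>> drive_tool:
  series:
    - [[0,0,-1.5],0]
    - [[0,0,-1.5],0]
    - [[0,0,-1.5],0]
    - [[0,0,-1.5],0]
    - [[0,0,-1.2],0]
    - [[0,0,-0.6],0]
    - [[0,0,0],0]
    - [[0,0,0],0]
    - [[0,0,0],0]
    - [[0,0,0],0]

```text
time: 3.95
ee_pos: [0.5032, 0.1732, 0.0529]
eef_rot: [-0.032, 1.0, 0.0, 0.0]
ft_force: [-0.3, -0.7, 0.6]
width: 0.0003
grip_force: 0.0
```

>>> drive_tool:
  series:
    - [[0.7,0.05,0],0]
    - [[0.7,0.05,0],0]
    - [[0.7,0.05,0],0]
    - [[0.7,0.05,0],0]
    - [[0.7,0.05,0],0]
    - [[0.7,0.05,0],0]
    - [[0.7,0.05,0],0]
    - [[0.6,0.04,0],0]
    - [[0,0,0],0]
    - [[0,0,0],0]

```text
time: 5.2
ee_pos: [0.5584, 0.1767, 0.0527]
eef_rot: [-0.031, 1.0, -0.0, 0.0]
ft_force: [0.6, -0.7, 0.3]
width: 0.0004
grip_force: 0.0
```

>>> drive_tool:
  series:
    - [[0.4,0.03,0],0]
    - [[0.4,0.03,0],0]
    - [[0.4,0.03,0],0]
    - [[0.4,0.03,0],0]
    - [[0.2,0.01,0],0]
    - [[0.2,0.01,0],0]
    - [[0,0,0],0]
    - [[0,0,0],0]
    - [[0,0,0],0]
    - [[0,0,0],0]

```text
time: 6.45
ee_pos: [0.5781, 0.1785, 0.0526]
eef_rot: [-0.032, 0.999, 0.0, 0.0]
ft_force: [0.1, 0.3, -0.6]
width: 0.0004
grip_force: 0.0
```

>>> drive_tool:
  series:
    - [[0.2,0.01,0],0]
    - [[0.2,0.01,0],0]
    - [[0.1,0.01,0],0]
    - [[0,0,0],0]
    - [[0,0,0],0]
    - [[0,0,0],0]
    - [[0,0,0],0]
    - [[0,0,0],0]
    - [[0,0,0],0]
    - [[0,0,0],0]

```text
time: 7.7
ee_pos: [0.5831, 0.1788, 0.0526]
eef_rot: [-0.032, 1.0, 0.0, -0.0]
ft_force: [-1.1, -0.0, -0.5]
width: 0.0004
grip_force: 0.0
```

```bash
python3 - <<'E'
from h import *
s=snap('side','side2');print(r.read_state()['ft_force'])
cv2.imwrite('pics/v2.png',cv2.resize(s['color'][170:340,180:360],None,fx=3.4,fy=3.4)[:,:,::-1])
E
```

```text
[ 0.94631131 -0.54047396 -0.8215089 ]
```

View pics/v2.png

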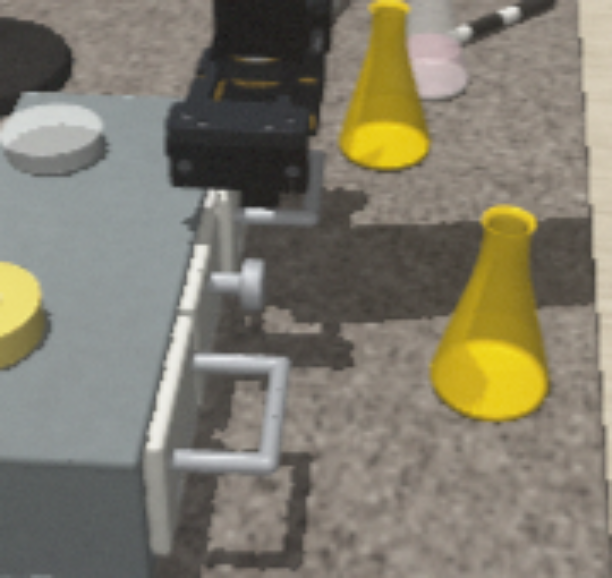

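The side view shows the right front still about 1 cm proud, at about (230,230) in the crop. I'll keep pushing in small steps.

>>> drive_tool:
  series:
    - [[0.2,0.01,0],0]
    - [[0.2,0.01,0],0]
    - [[0.1,0.01,0],0]
    - [[0,0,0],0]
    - [[0,0,0],0]
    - [[0,0,0],0]
    - [[0,0,0],0]
    - [[0,0,0],0]
    - [[0,0,0],0]
    - [[0,0,0],0]

```text
time: 9.0
ee_pos: [0.5881, 0.179, 0.0526]
eef_rot: [-0.032, 1.0, 0.0, 0.0]
ft_force: [-0.3, 0.8, -0.9]
width: 0.0008
grip_force: 0.0
```

>>> drive_tool:
  series:
    - [[0.2,0.01,0],0]
    - [[0.1,0.01,0],0]
    - [[0.1,0.01,0],0]
    - [[0,0,0],0]
    - [[0,0,0],0]
    - [[0,0,0],0]
    - [[0,0,0],0]
    - [[0,0,0],0]
    - [[0,0,0],0]
    - [[0,0,0],0]

```text
time: 10.25
ee_pos: [0.5893, 0.1791, 0.0525]
eef_rot: [-0.032, 0.999, -0.0, -0.003]
ft_force: [-16.3, -3.6, 13.7]
width: 0.0005
grip_force: 8.4
```

The force rise shows it is home. Next I'll back off, lift, and move over the left pull.

>>> drive_tool:
  series:
    - [[-0.6,-0.04,0],0]
    - [[-0.8,-0.05,0],0]
    - [[0,0,0],0]
    - [[0,0,1.5],0]
    - [[0,0,2],0]
    - [[0,0,2],0]
    - [[0,0,2],0]
    - [[0,0,0],0]
    - [[0,0,0],0]
    - [[0,0,0],0]

```text
time: 11.5
ee_pos: [0.5777, 0.1783, 0.1269]
eef_rot: [-0.032, 1.0, -0.0, -0.001]
ft_force: [0.5, 0.9, -0.9]
width: 0.0009
grip_force: 0.0
```

>>> drive_tool:
  series:
    - [[-0.2,3,0],0]
    - [[-0.2,3,0],0]
    - [[-0.2,3,0],0]
    - [[-0.2,3,0],0]
    - [[-0.2,3,0],0]
    - [[-0.2,3,0],0]
    - [[-0.3,2,0],0]
    - [[0,0,0],0]
    - [[0,0,0],0]
    - [[0,0,0],0]

```text
time: 12.75
ee_pos: [0.5637, 0.3769, 0.1277]
eef_rot: [-0.031, 1.0, -0.0, 0.0]
ft_force: [-0.2, 0.4, 0.2]
width: 0.0002
grip_force: 0.0
```

```bash
python3 - <<'E'
from h import *
s=snap('side','side3');st=r.read_state();print(st['ee_pos'],st['ft_force'])
cv2.imwrite('pics/v3.png',cv2.resize(s['color'][150:340,150:360],None,fx=3,fy=3)[:,:,::-1])
E
```

```text
[0.56362236 0.37709872 0.12774391] [ 0.31558383 -0.44185541  0.87382974]
```

View pics/v3.png

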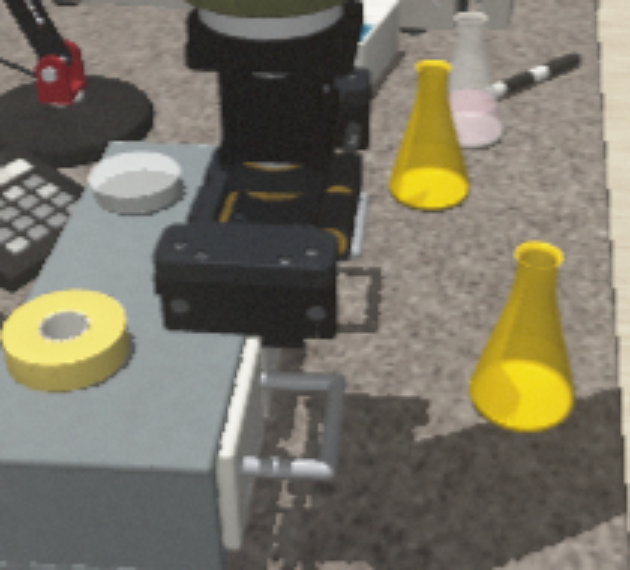

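The fingers line up with the opening behind the left bar, and all the flasks are standing. The yellow flask at (525,340) is close to the coming path of the gripper body. I'll go down only to z≈0.060 and sit 6 mm to the left so the body passes clear.

>>> drive_tool:
  series:
    - [[0,0.6,0],0]
    - [[0,0,-1.5],0]
    - [[0,0,-1.5],0]
    - [[0,0,-1.5],0]
    - [[0,0,-1.5],0]
    - [[0,0,-0.8],0]
    - [[0,0,0],0]
    - [[0,0,0],0]
    - [[0,0,0],0]
    - [[0,0,0],0]

```text
time: 14.05
ee_pos: [0.5632, 0.3846, 0.06]
eef_rot: [-0.032, 1.0, 0.0, 0.0]
ft_force: [0.3, 0.4, -0.7]
width: 0.0004
grip_force: 0.0
```

>>> drive_tool:
  series:
    - [[-0.5,-0.03,0],0]
    - [[-0.5,-0.03,0],0]
    - [[-0.5,-0.03,0],0]
    - [[-0.5,-0.03,0],0]
    - [[-0.5,-0.03,0],0]
    - [[-0.5,-0.03,0],0]
    - [[-0.5,-0.03,0],0]
    - [[-0.5,-0.03,0],0]
    - [[0,0,0],0]
    - [[0,0,0],0]

```text
time: 15.3
ee_pos: [0.5226, 0.3826, 0.0595]
eef_rot: [-0.032, 0.999, 0.0, -0.0]
ft_force: [-1.1, -0.4, -0.5]
width: 0.0006
grip_force: 0.0
```

>>> drive_tool:
  series:
    - [[-0.6,-0.04,0],0]
    - [[-0.6,-0.04,0],0]
    - [[-0.6,-0.04,0],0]
    - [[-0.6,-0.04,0],0]
    - [[-0.6,-0.04,0],0]
    - [[-0.6,-0.04,0],0]
    - [[-0.6,-0.04,0],0]
    - [[-0.6,-0.04,0],0]
    - [[-0.6,-0.04,0],0]
    - [[-0.6,-0.04,0],0]

```text
time: 16.55
ee_pos: [0.4628, 0.3777, 0.0595]
eef_rot: [-0.031, 1.0, -0.0, -0.0]
ft_force: [2.8, -1.3, -0.4]
width: 0.0006
grip_force: 1.2
```

>>> drive_tool:
  series:
    - [[-0.2,-0.01,0],0]
    - [[-0.2,-0.01,0],0]
    - [[-0.2,-0.01,0],0]
    - [[0,0,0],0]
    - [[0,0,0],0]
    - [[0,0,0],0]
    - [[0,0,0],0]
    - [[0,0,0],0]
    - [[0,0,0],0]
    - [[0,0,0],0]

```text
time: 17.8
ee_pos: [0.457, 0.3779, 0.0596]
eef_rot: [-0.032, 0.999, 0.0, -0.0]
ft_force: [1.0, 0.7, -0.4]
width: 0.0004
grip_force: 0.1
```

>>> drive_tool:
  series:
    - [[-0.2,-0.01,0],0]
    - [[-0.2,-0.01,0],0]
    - [[-0.2,-0.01,0],0]
    - [[-0.1,0,0],0]
    - [[0,0,0],0]
    - [[0,0,0],0]
    - [[0,0,0],0]
    - [[0,0,0],0]
    - [[0,0,0],0]
    - [[0,0,0],0]

```text
time: 19.05
ee_pos: [0.454, 0.3775, 0.0601]
eef_rot: [-0.031, 1.0, 0.001, 0.004]
ft_force: [17.4, 4.7, -11.3]
width: 0.0008
grip_force: 9.0
```

At the stop. I'll back off a little inside the loop, then lift away.

>>> drive_tool:
  series:
    - [[0.5,0.03,0],0]
    - [[0.8,0.05,0],0]
    - [[0.3,0,0],0]
    - [[0,0,0],0]
    - [[0,0,2],0]
    - [[0,0,3],0]
    - [[0,0,4],0]
    - [[0,0,4],0]
    - [[0,0,2],0]
    - [[0,0,0],0]

```text
time: 20.3
ee_pos: [0.4664, 0.3788, 0.2111]
eef_rot: [-0.032, 0.999, 0.001, 0.001]
ft_force: [-0.2, -0.0, -0.7]
width: 0.0006
grip_force: 0.0
```

>>> drive_tool:
  series:
    - [[-2,3,0],0]
    - [[-2,3,0],0]
    - [[-2,3,0],0]
    - [[-2,3,0],0]
    - [[-2,3,0],0]
    - [[-1,2,0],0]
    - [[0,0,0],0]
    - [[0,0,0],0]
    - [[0,0,0],0]
    - [[0,0,0],0]

```text
time: 21.55
ee_pos: [0.3568, 0.5476, 0.2098]
eef_rot: [-0.031, 1.0, 0.0, 0.0]
ft_force: [0.5, 0.2, 0.4]
width: 0.0004
grip_force: 0.0
```

```bash
python3 - <<'E'
from h import *
s=snap('top','top4');st=r.read_state();print(st['time'],st['ee_pos'],st['ft_force'])
cv2.imwrite('pics/v4.png',cv2.resize(s['color'][90:290,80:420],None,fx=2.3,fy=2.3)[:,:,::-1])
E
```

```text
21.6 [0.35662892 0.54776227 0.20977581] [ 0.45559495  0.58138658 -0.66704036]
```

View pics/v4.png

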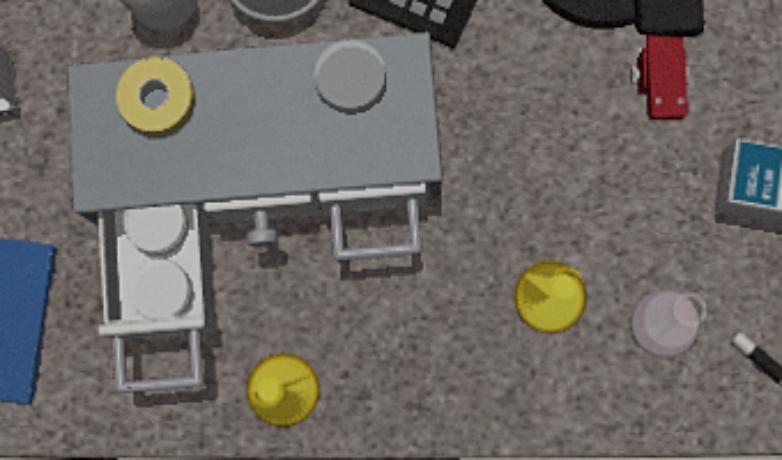

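The left drawer is fully out, with its bar at about (160,383) in the crop. The right and knob drawers are flush, and the clear flask at (667,322) and both yellow ones are where they were. The arm is clear, so I'm handing in.

```bash
python3 -c "
from bench import r
print(r.close_job())"
```

```text
the job is handed in; nothing more can be done
None
```

The right drawer is pushed fully home, the left bar-pull drawer is out at its stop and released, the knob drawer is still shut and the flask was not moved; the job was handed in at about 22 s, with no verdict returned.

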